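# Start and run on the wing cap of a sample bottle

### The arm

A 6-joint arm with a two-finger parallel gripper is mounted at the origin on the work surface. World frame = base frame: x ahead of the robot, y to its left, z up, the work surface at z = 0. Lengths are in m, angles in degrees, forces in N, time in s.
With the tool pointing down it reaches from about 0.35 to 0.85 m from the base axis. Payload 8.1 kg.
Tool frame: the origin (TCP) lies on the centre line of the jaws, within the pads' length; the fingertips stand 8 mm ahead of it and the grasp point (between the pads) lies 11 mm behind it; z points along the fingers, y is the line along which they close (so a half turn about z gives the same grasp; the last joint's range is limited). The gripper opens to 85 mm and grips with 20 to 120 N. Pads are 22 mm wide; open, the fingers measure 114 mm over their backs; the gripper's body (76 mm by 85 mm) begins 54 mm behind the grasp point. The pads swing forward as they close: fully open they stand 13 mm farther back than shut.
Start: joints at [69.821, 7.471, 85.268, -0, 87.261, -4.893], TCP at [0.158, 0.579, 0.239] pointing down, gripper open.
Joint ranges: [-169.43, 169.43], [-51.17, 129.36], [1.28, 143.12], [-76.62, 256.62], [0, 156.53], [-152.29, 152.29]. Speed limits (degrees/s): [136.94, 136.94, 159.86, 180, 180, 180].

### API

Orientations are given as a 3x3 rotation matrix whose columns are the frame's x, y, z axes.
In Python, from plant import * gives the robot as it stands. The module is installed in compiled form; this text tells all that it offers.
- The arm moves only by the tool step_arm, never from a script. Its arguments are lists of equal length, an entry for each row: "jaw": the closure, from 0 (fully open) to 1 (shut); "translation": the shift along the tool's x, y, z in cm, a list of three; "twist": the turn about the tool's z in degrees. In form: {"jaw": [jaw, ...], "translation": [[tx, ty, tz], ...], "twist": [twist, ...]}. A call has 1 to 10 rows; each row shifts and turns the commanded pose from where the row before left it, along the tool's axes as they then stand; what a row does not reach is not made up. A row lasts 1/8 s, in which the tool goes at most 62.5 mm and 10.7 degrees, less where a joint would pass 70% of its speed; a pose out of reach is approached as far as the arm can. A call with a gripper value outside its range is refused whole. The fingers move at their own pace and stop on an object; "grip_force" is the grip in N (left out, the last holds). Time passes only in rows, so rows that do not move let the fingers close. It gives the time, the measured TCP pose, the force, the opening and the grip force at its end, in the units of the state.
- get_obs(): the state, without advancing time (a new reading comes with each control period).
- grab_frame(name): name is "scene" or "top" or "wrist"; returns the picture (480x640x3 uint8, red, green, blue); there is no depth.
- calibration(name): a dict with "fov_y" (degrees; the focal length in pixels is half the picture's height over the tangent of half this angle, whatever the lens; pixels are square), "cx", "cy" (the principal point, pixels), "eye" and "attitude" of the camera in the world. Camera axes: x right, y down, z forward; pixel columns grow to the right and rows downward; lengths in m; the calibration is good to about 2 mm. A picture is of the moment at which its call begins: read the wrist's pose just before it. calibration takes no time and is no camera call; for the wrist camera it gives the pose at the moment of the call.
- hand_in(): hands the job in; it is judged then, once.
The state is a dict: "clock": time; "joint_pos": joint angles; "joint_velocities": joint speeds; "joint_torque": joint torques, N m; "tcp_pos": TCP position; "tool_rot": TCP orientation; "force": force on the tool from outside, world axes, zero at the start; "ft_torque": the same for the moment, N m; "grip_width": opening from 0.0 (shut) to 1.0 (fully open); "finger_force": force on a finger pad.
Only numpy, scipy, OpenCV 4.12 (cv2) and the standard library are available. Lean on these libraries where they do the work, as an engineer would, in place of code of your own. Each camera call takes 0.05 s, during which the arm holds its last target. There are 200 camera calls.

### The job

One of the bottles in the bench holders has its wing cap standing high and loose on its neck, with the thread not yet started. Turn that cap backward (anticlockwise seen from above) until the thread start drops in, then forward (clockwise) until it is fully home, and let go. Do not drive it well round forward while it still rides high on top of the thread.

Things in the scene. Friction and masses are not known exactly. Their poses are not given: they have to be found in the camera images.
- cap_wing (a point): Centre of the upright wing (52 mm long, 12 thick, 25 high) on the loose grey cap, 12.5 mm above the cap's flat top. x along the wing, y across it, z up. The cap, 62 mm round, 28 mm tall, 70 g, starts upright on top of the thread, 12 mm above home, 2 to 5 mm sideways play, wing 46 to 66 degrees clockwise (from above) of the bottle's long sides. Wing and thread repeat every half turn.
- cap_entry (a point): On the neck axis: the wing's centre when the cap has dropped into the thread start, 9 mm below where it begins. x runs along the bottle's long sides, z up. The cap drops by its own weight, if not held up, where the wing is in line with the long sides (within about 8 degrees); then it cannot turn farther back. The bottle is fixed in its holder.
- cap_home (a point): On the neck axis: the wing's centre with the cap fully home, 166.5 mm above the table, 3 mm below cap_entry; x along the bottle's long sides. From the entry the cap turns about 68 degrees clockwise to a hard stop, sinking 3 mm on the sloping thread (follow it down or let it slide in the fingers). The white oblong bottle is 96 by 66 mm, its body 118 mm tall with its holder.
- closed_bottle: A like bottle in a like holder, fixed, already closed: its grey wing cap is home, close down on the shoulder, 12 mm lower than the loose one, under which the white neck shows. Needs no work. Origin under the middle of its holder (116 by 84 mm), x along its long sides. A third like bottle stands open, without a cap. The three stand about 240 mm apart, in any order.
Not all that is in view belongs to the job. Leave any orange or purple look-alike of the part that bears cap_wing alone.

How it is judged (in metres and radians):
On the way:
1. the cap, wing in line with the bottle's long sides, has dropped into the thread start (z of cap_wing in the frame of cap_home below 0.007 m and angle between the x axis of cap_wing and the x axis of cap_home, either way round below 0.45 rad and horizontal distance between cap_wing and cap_home below 0.01 m), for 0.05 s.
At the end, for the whole second after the job is handed in: The cap is run on and home: its wing stands at least 55 degrees clockwise of the bottle's long sides (the stop is at about 68), it sits level (within 8.5 degrees) on the neck axis (within 10 mm) and within 3 mm above (4 mm below) its home height, released (z of cap_wing in the frame of cap_home between -0.004 and 0.003 m and angle between the x axis of cap_wing and the x axis of cap_home, either way round above 0.96 rad and horizontal distance between cap_wing and cap_home below 0.01 m and angle between cap_wing's own z axis and vertical below 0.15 rad); the robot touches nothing.
It fails at once if the cap is turned farther forward (wing more than 83 degrees from the bottle's long sides) while still riding high on the thread (angle between the x axis of cap_wing and the x axis of cap_home, either way round above 1.45 rad and z of cap_wing in the frame of cap_home above 0.008 m).
It also fails if it takes over 35 s, if anything falls off the work surface, if the arm or the gripper's body presses on something with over 40 N, if the wrist force passes 120 N, or if a joint passes its speed limit or range.

## Working session

There is one attempt and no reset: what is moved stays moved. The work goes in short steps, Python scripts to look and compute and a tool call to move; the robot and the scene stay as the last step left them, time stands still between calls to the robot, and variables do not carry over. Pictures are saved under pics/ and viewed, at most 10 in all, crops included, and the job is handed in when it is done.

Besides the shell and the picture viewer there is one more tool, called after "Emit:" as name(argument=value, ...), one argument or row to a line, values as JSON. step_arm: Moves the arm, as the interface text tells. Its arguments: {"type":"object","properties":{"jaw":{"type":"array","items":{"type":"number"}},"translation":{"type":"array","items":{"type":"array","items":{"type":"number"}}},"twist":{"type":"array","items":{"type":"number"}},"grip_force":{"type":"number"}},"required":["jaw","translation","twist"]}

```bash
mkdir -p pics; python3 - <<'E'
from plant import *
import cv2
o=get_obs();print(o['clock'],o['tcp_pos'],o['tool_rot'],o['grip_width'])
for n in("top","scene"):
    print(n,calibration(n)); cv2.imwrite(f"pics/{n}0.png",cv2.cvtColor(grab_frame(n),cv2.COLOR_RGB2BGR))
E
```

```text
0.0 [0.15799632 0.57826926 0.2382417 ] [[-9.64600003e-01  2.63716542e-01 -6.47748480e-04]
 [ 2.63717282e-01  9.64598487e-01 -1.71880752e-03]
 [ 1.71539228e-04 -1.82878421e-03 -9.99998313e-01]] 0.9995522962384029
top {'fov_y': 46.59448824638906, 'cx': 324.81080884934397, 'cy': 239.59883617176237, 'eye': array([ 0.26213635, -0.07518519,  1.30963251]), 'attitude': array([[-0.00966632, -0.98471736,  0.1738916 ],
       [-0.99978012,  0.01275358,  0.01664528],
       [-0.01860864, -0.17369247, -0.98462411]])}
scene {'fov_y': 50.26344678386103, 'cx': 315.6082416274568, 'cy': 238.9110481919281, 'eye': array([ 1.16941551, -0.74558681,  0.77836534]), 'attitude': array([[ 0.70069696,  0.40377084, -0.58821159],
       [ 0.7133114 , -0.37969585,  0.58908226],
       [ 0.01451273, -0.83234618, -0.55406607]])}
```

View pics/top0.png

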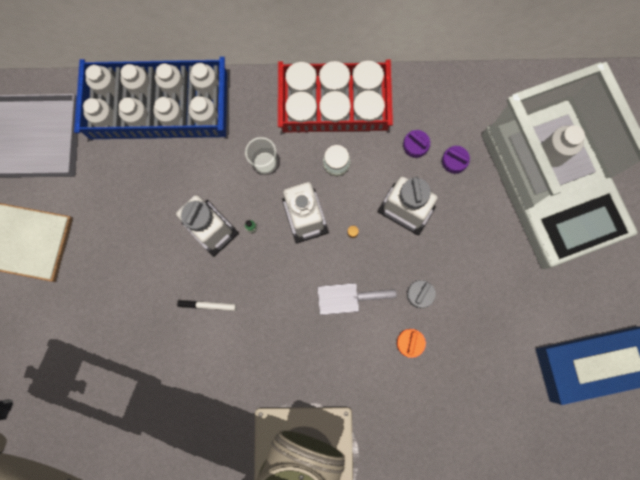

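View pics/scene0.png

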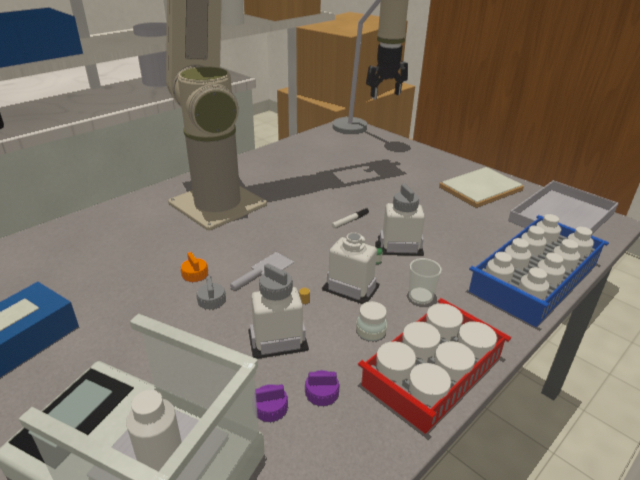

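Three bottles show in the top view: left with a grey cap (196,214), middle open (302,203), and right with a grey cap (415,192). There is also a loose grey cap on the table at (421,293), and orange and purple look-alikes. I'll crop both capped bottles from the scene view to see which cap shows white neck under it.

```bash
python3 - <<'E'
import cv2,numpy as np
s=cv2.imread("pics/scene0.png");t=cv2.imread("pics/top0.png")
r=lambda i:cv2.resize(i,(400,300),interpolation=cv2.INTER_CUBIC)
a=r(s[255:360,210:350]);b=r(s[170:275,335:475]);c=r(t[150:255,340:480]);d=r(t[170:275,135:275])
cv2.imwrite("pics/crop.png",np.vstack([np.hstack([a,b]),np.hstack([c,d])]))
E
```

```text
(no output)
```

View pics/crop.png

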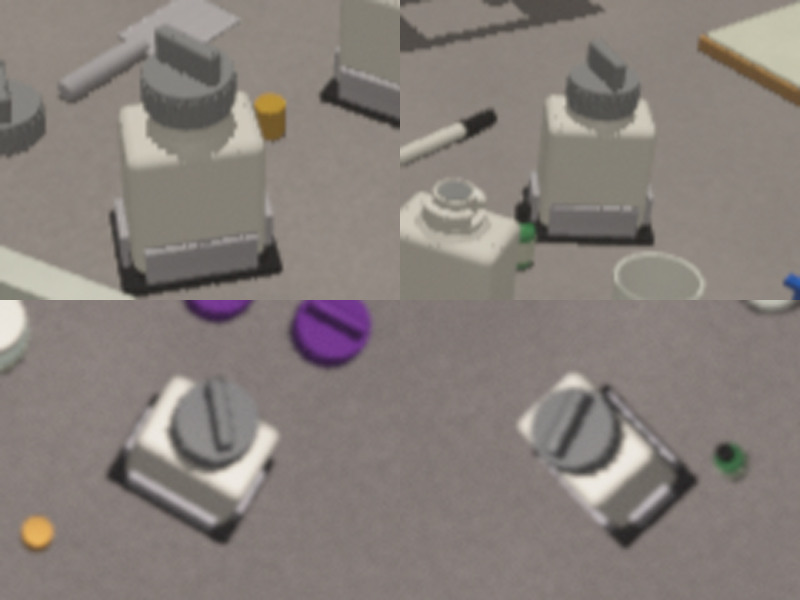

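The right bottle fits. White neck shows under its cap, and its wing is about 47° clockwise of its long sides. On the left bottle the cap sits on the shoulder with the wing about 70° round, so that one is closed. Next I measure the target.

```bash
cat > h.py <<'E'
import numpy as np
from plant import *
def ray(cal,p,z):
    f=240/np.tan(np.radians(cal['fov_y']/2))
    d=np.array(cal['attitude'])@np.array([(p[0]-cal['cx'])/f,(p[1]-cal['cy'])/f,1])
    e=np.array(cal['eye']); return e+d*(z-e[2])/d[2]
E
python3 - <<'E'
from h import *
c=calibration("top"); k=lambda x,y:(340+x/2.857,150+(y-300)/2.857)
a,b=ray(c,k(213,382),.191),ray(c,k(228,450),.191)
print("wing",a,b,(a+b)/2,np.degrees(np.arctan2(*(b-a)[1::-1])),np.linalg.norm(a-b))
a,b=ray(c,k(110,475),0),ray(c,k(230,540),0)
print("long",a,b,np.degrees(np.arctan2(*(b-a)[1::-1])),np.linalg.norm(a-b))
cs=calibration("scene");print("scene wing", ray(cs,(210+190/2.857,255+50/2.857),.191))
R=get_obs()['tool_rot'];w=calibration("wrist");print(w['eye']-get_obs()['tcp_pos'],R.T@w['attitude'])
E
```

```text
wing [ 0.58541027 -0.24348166  0.191     ] [ 0.53460606 -0.25234041  0.191     ] [ 0.56000817 -0.24791103  0.191     ] -170.1087587888997 0.051570784667663884
long [ 0.56093696 -0.18278087  0.        ] [ 0.50401001 -0.28122926  0.        ] -120.03828926106837 0.11372230963493343
scene wing [ 0.57681393 -0.25472415  0.191     ]
[-0.07695257  0.02167459  0.13564176] [[ 3.12285490e-04 -9.51304201e-01 -3.08253498e-01]
 [ 9.99999609e-01  5.52027895e-04 -6.90539081e-04]
 [ 8.27077259e-04 -3.08253162e-01  9.51304002e-01]]
```

Emit:
step_arm(
  jaw=[0, 0, 0, 0, 0, 0, 0, 0, 0, 0],
  translation=[
    [-3.8, -4.3, -2.3],
    [-3.8, -4.3, -2.3],
    [-3.8, -4.3, -2.3],
    [-3.8, -4.3, 0],
    [-3.8, -4.3, 0],
    [-3.8, -4.3, 0],
    [-3.8, -4.3, 0],
    [-3.8, -4.3, 0],
    [-3.8, -4.3, 0],
    [-3.8, -4.3, 0],
  ],
  twist=[0, 0, 0, 0, 0, 0, 0, 0, 0, 0],
  grip_force=40,
)

```text
clock: 1.35
tcp_pos: [0.4117, 0.062, 0.3081]
tool_rot: [[-0.965, 0.264, 0.0], [0.264, 0.965, 0.0], [-0.0, 0.0, -1.0]]
force: [1.8, 0.8, 0.8]
grip_width: 0.997
finger_force: 0.0
```

Emit:
step_arm(
  jaw=[0, 0, 0, 0, 0, 0, 0, 0, 0, 0],
  translation=[
    [-3.8, -4.3, 0],
    [-3.8, -4.3, 0],
    [-3.8, -4.3, 0],
    [-3.8, -4.3, 0],
    [-3.8, -4.3, 0],
    [-3.8, -4.3, 0],
    [0, 0, 0],
    [0, 0, 0],
    [0, 0, 0],
    [0, 0, 0],
  ],
  twist=[0, 0, 0, 0, 0, 0, 10.5, 10.5, 10.5, 10.5],
)

```text
clock: 2.6
tcp_pos: [0.563, -0.2451, 0.3075]
tool_rot: [[-0.535, 0.845, -0.001], [0.845, 0.535, 0.001], [0.001, -0.001, -1.0]]
force: [0.4, -0.1, -0.3]
grip_width: 1.003
finger_force: 0.0
```

Emit:
step_arm(
  jaw=[0, 0, 0, 0, 0, 0, 0, 0, 0, 0],
  translation=[
    [0, 0, 0],
    [0, 0, 0],
    [0, 0, 0],
    [0, 0, 0],
    [0, 0, 0],
    [0, 0, 0],
    [0, 0, 0],
    [0, 0, 0],
    [0, 0, 0],
    [0, 0, 0],
  ],
  twist=[10.5, 10.5, 10.5, 10.5, 10.5, 10.5, 10.5, 10.5, 10.5, 10.5],
)

```text
clock: 3.85
tcp_pos: [0.5631, -0.245, 0.3077]
tool_rot: [[0.954, 0.298, -0.001], [0.298, -0.954, 0.001], [-0.001, -0.001, -1.0]]
force: [-0.2, 0.7, -0.1]
grip_width: 1.0
finger_force: 0.0
```

```bash
python3 - <<'E'
from h import *
import cv2,pickle
o=get_obs();R=o['tool_rot'];print(o['clock'],o['tcp_pos'],np.degrees(np.arctan2(R[1,0],R[0,0])),o['joint_pos'])
c=calibration("wrist");im=grab_frame("wrist");pickle.dump(c,open("w1.pkl","wb"))
cv2.imwrite("pics/w1.png",im[:,:,::-1])
E
```

```text
3.85 [ 0.56305908 -0.24504042  0.30765511] 17.36613041811382 [-2.83019720e+01  8.69774905e+00  7.68547119e+01  1.32009410e-03
  9.45112392e+01  4.43320184e+01]
```

View pics/w1.png

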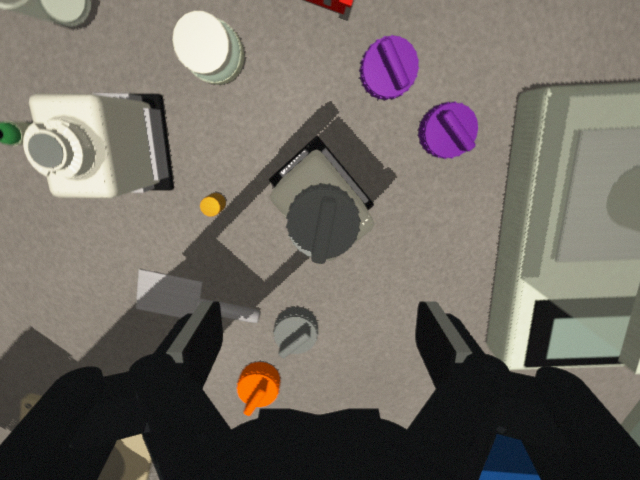

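The target cap is at (324,222), seen in the gripper's shadow, with its wing running from (327,200) to (319,260). An enhanced crop should sharpen the edges.

```bash
python3 - <<'E'
import cv2,numpy as np
i=cv2.imread("pics/w1.png")[130:280,240:400].astype(float)
i=np.clip(255*(i/255*1.3)**.55,0,255).astype('uint8')
cv2.imwrite("pics/w1c.png",cv2.resize(i,(640,600),interpolation=cv2.INTER_CUBIC))
E
```

```text
(no output)
```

View pics/w1c.png

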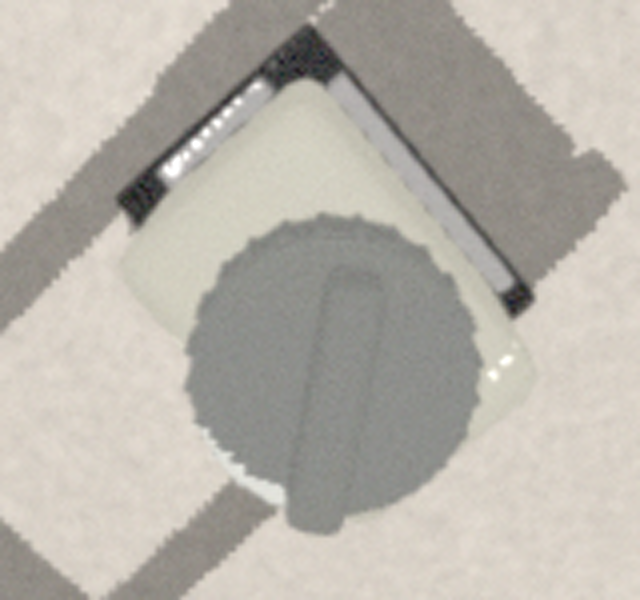

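```bash
python3 - <<'E'
from h import *
import pickle
c=pickle.load(open("w1.pkl","rb"));k=lambda x,y:(240+x/4,130+y/4)
ang=lambda d:np.degrees(np.arctan2(d[1],d[0]))
lo,up=ray(c,k(315,532),.191),ray(c,k(356,268),.191)
print("wing",lo,up,np.linalg.norm(up-lo),ang(up-lo),"ctr",lo+26e-3*(up-lo)/np.linalg.norm(up-lo))
for r in(288,):
    print("left edge",ang(ray(c,k(326,290),.191)-ray(c,k(290,515),.191)),"right",ang(ray(c,k(382,295),.191)-ray(c,k(343,520),.191)))
print("cap disc ctr z=.166", ray(c,k(334,365),.166))
a,b=ray(c,k(325,35),0.0),ray(c,k(532,300),0.0);print("holder right edge",np.linalg.norm(a-b),ang(b-a))
b=ray(c,k(120,200),0);print("short",np.linalg.norm(a-b),ang(b-a))
a=ray(c,k(305,30),0);p=None
R=get_obs()['tool_rot'];print(get_obs()['tcp_pos'])
E
```

```text
wing [ 0.53967143 -0.25164688  0.191     ] [ 0.59341552 -0.24295481  0.191     ] 0.05444243857955491 9.186936739363487 ctr [ 0.56533792 -0.24749582  0.191     ]
left edge 8.58353639082607 right 8.585415089199175
cap disc ctr z=.166 [ 0.56768356 -0.2471019   0.166     ]
holder right edge 0.11001852402687234 -123.37569082786024
short 0.08474578991118191 145.10106866652833
[ 0.56305364 -0.24506195  0.30764359]
```

White neck shows at (240,480), so this is the loose cap. Its wing is at about 9°, centred at (0.5665, −0.247), and the long sides are at about 57–60°. Moving down onto the wing.

Emit:
step_arm(
  jaw=[0.3, 0.3, 0.3, 0.3, 1, 1, 1, 1],
  translation=[
    [0, 0, 0],
    [0.3, 0.25, 4],
    [0, 0, 5],
    [0, 0, 3.9],
    [0, 0, 0],
    [0, 0, 0],
    [0, 0, 0],
    [0, 0, 0],
  ],
  twist=[8.6, 0, 0, 0, 0, 0, 0, 0],
  grip_force=25,
)

```text
clock: 4.9
tcp_pos: [0.568, -0.2479, 0.1822]
tool_rot: [[0.987, 0.159, 0.004], [0.159, -0.987, -0.002], [0.004, 0.003, -1.0]]
force: [0.8, -0.6, 7.4]
grip_width: 0.133
finger_force: 29.8
```

Emit:
step_arm(
  jaw=[1, 1, 1, 1, 1, 1, 1, 1],
  translation=[
    [0, 0, -0.3],
    [0, 0, 0],
    [0, 0, 0],
    [0, 0, 0],
    [0, 0, 0],
    [0, 0, 0],
    [0, 0, 0],
    [0, 0, 0],
  ],
  twist=[0, -8, -8, -8, -8, -8, -8, 0],
)

```text
clock: 5.9
tcp_pos: [0.5666, -0.2472, 0.1824]
tool_rot: [[0.544, 0.839, -0.0], [0.839, -0.544, 0.0], [-0.0, -0.0, -1.0]]
force: [0.9, 0.0, -1.4]
grip_width: 0.13
finger_force: 28.8
```

```bash
python3 - <<'E'
from h import *
import cv2
o=get_obs();print(o['ft_torque'],o['force'],o['tcp_pos'])
a=grab_frame("scene")[255:360,210:350,::-1]
c=calibration("top");b=grab_frame("top")[150:255,340:480,::-1]
r=lambda i:cv2.resize(i,(400,300),interpolation=cv2.INTER_CUBIC)
cv2.imwrite("pics/g1.png",np.hstack([r(a),r(b)]))
E
```

```text
[-0.00055305 -0.01617334  0.02306228] [ 0.85848224  0.04712359 -1.41482684] [ 0.56657945 -0.2471521   0.18243705]
```

View pics/g1.png

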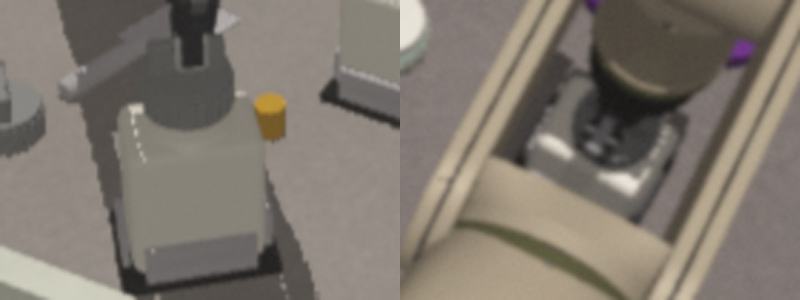

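The wing is in line with the long sides and the cap is held. I'll release it so it can drop, then lift slightly and look.

Emit:
step_arm(
  jaw=[0.5, 0.5, 0.5, 0.3, 0.3, 0.3, 0.3],
  translation=[
    [0, 0, 0],
    [0, 0, 0],
    [0, 0, 0],
    [0, 0, -4],
    [0, 0, -4],
    [0, 0, 0],
    [0, 0, 0],
  ],
  twist=[0, 0, 0, 0, 0, 0, 0],
)

```text
clock: 6.88
tcp_pos: [0.5666, -0.2471, 0.262]
tool_rot: [[0.543, 0.84, -0.0], [0.84, -0.543, 0.0], [-0.0, -0.0, -1.0]]
force: [-0.4, -0.1, 0.7]
grip_width: 0.7
finger_force: 0.0
```

```bash
python3 - <<'E'
from h import *
import cv2,pickle
o=get_obs();print(o['tcp_pos'])
c=calibration("wrist");im=grab_frame("wrist");pickle.dump(c,open("w2.pkl","wb"))
w=im[130:330,190:450,::-1].astype(float);w=np.clip(255*(w/255*1.3)**.55,0,255).astype('uint8')
s=grab_frame("scene")[255:360,210:350,::-1]
r=lambda i,z:cv2.resize(np.ascontiguousarray(i),z,interpolation=cv2.INTER_CUBIC)
p=np.zeros((400,800,3),'uint8');p[:,:520]=r(w,(520,400));p[:210,520:]=r(s,(280,210))
cv2.imwrite("pics/g2.png",p)
E
```

```text
[ 0.56655922 -0.24710003  0.26197632]
```

View pics/g2.png

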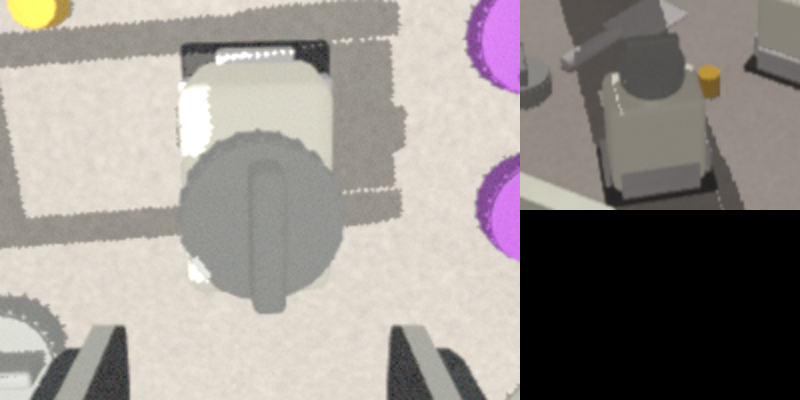

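```bash
python3 - <<'E'
from h import *
import pickle
c=pickle.load(open("w2.pkl","rb"));k=lambda x,y:(190+x/2,130+y/2)
for z in(.166,.157,.154):
    a,b=ray(c,k(180,214),z),ray(c,k(343,214),z);print(z,np.linalg.norm(a-b),(a+b)/2)
for z in (.191,.182):
    a,b=ray(c,k(269,313),z),ray(c,k(265,160),z);d=b-a;n=np.linalg.norm(d)
    print(z,n,np.degrees(np.arctan2(d[1],d[0])),a+.026*d/n)
a,b=ray(c,k(331,90),.1),ray(c,k(333,165),.1);d=a-b;print("bottle side",np.degrees(np.arctan2(d[1],d[0])))
E
```

```text
0.166 0.058876671830653454 [ 0.56979058 -0.24315432  0.166     ]
0.157 0.06116451967111663 [ 0.56826283 -0.24560894  0.157     ]
0.154 0.06192713561793773 [ 0.56775358 -0.24642715  0.154     ]
0.191 0.053021916947657045 58.78171487254141 [ 0.57059527 -0.24506843  0.191     ]
0.182 0.055331561345613324 58.781714872541464 [ 0.5683307  -0.24887201  0.182     ]
bottle side 60.59872903810528
```

The cap's apparent diameter fits a top height of about 0.155 m, so it has dropped into the thread start with the wing at about 59°. I'll regrip and turn it forward.

Emit:
step_arm(
  jaw=[0.3, 0.3, 0.3, 1, 1, 1, 1],
  translation=[
    [0, 0.2, 3],
    [0, 0, 3.7],
    [0, 0, 2],
    [0, 0, 0],
    [0, 0, 0],
    [0, 0, 0],
    [0, 0, 0],
  ],
  twist=[-1.7, 0, 0, 0, 0, 0, 0],
  grip_force=30,
)

```text
clock: 7.85
tcp_pos: [0.5693, -0.2487, 0.1773]
tool_rot: [[0.518, 0.855, 0.003], [0.855, -0.518, -0.001], [0.0, 0.003, -1.0]]
force: [0.1, 0.4, 4.9]
grip_width: 0.126
finger_force: 33.5
```

Emit:
step_arm(
  jaw=[1, 1, 1, 1, 1, 1, 1, 1],
  translation=[
    [0, 0, 0.04],
    [0, 0, 0.04],
    [0, 0, 0.04],
    [0, 0, 0.04],
    [0, 0, 0.04],
    [0, 0, 0.04],
    [0, 0, 0.04],
    [0, 0, 0],
  ],
  twist=[9, 9, 9, 9, 9, 9, 9, 0],
)

```text
clock: 8.85
tcp_pos: [0.5689, -0.2489, 0.1746]
tool_rot: [[0.997, -0.075, 0.002], [-0.075, -0.997, -0.002], [0.002, 0.002, -1.0]]
force: [-1.5, 0.1, 7.0]
grip_width: 0.133
finger_force: 32.4
```

```bash
python3 -c "
from h import *
o=get_obs();R=o['tool_rot'];print(o['ft_torque'],o['force'],o['tcp_pos'],np.degrees(np.arctan2(R[1,0],R[0,0])))"
```

```text
[-0.08285322  0.3418204  -0.05649573] [-1.50063195  0.05359368  6.95547845] [ 0.56889664 -0.2489291   0.17457853] -4.326181129151716
```

Emit:
step_arm(
  jaw=[1, 1, 1],
  translation=[
    [0, 0, 0.03],
    [0, 0, 0],
    [0, 0, 0],
  ],
  twist=[4, 3, 0],
)

```text
clock: 9.22
tcp_pos: [0.5687, -0.2495, 0.1746]
tool_rot: [[0.981, -0.195, 0.002], [-0.195, -0.981, -0.003], [0.002, 0.002, -1.0]]
force: [-4.7, -2.5, 9.1]
grip_width: 0.129
finger_force: 32.3
```

```bash
python3 -c "
from h import *
o=get_obs();R=o['tool_rot'];print(o['ft_torque'],o['force'],o['tcp_pos'],np.degrees(np.arctan2(R[1,0],R[0,0])))"
```

```text
[-0.39018194  0.73407097  0.21257706] [-4.65677798 -2.5468344   9.06818976] [ 0.56873717 -0.24949438  0.17457466] -11.235016254310443
```

Emit:
step_arm(
  jaw=[0.5, 0.5, 0.5, 0.3, 0.3, 0.3, 0.3],
  translation=[
    [0, 0, 0],
    [0, 0, 0],
    [0, 0, -2],
    [0, 0, -4],
    [0, 0, -3],
    [0, 0, 0],
    [0, 0, 0],
  ],
  twist=[0, 0, 0, 0, 0, 0, 0],
)

```text
clock: 10.1
tcp_pos: [0.5683, -0.2482, 0.2624]
tool_rot: [[0.981, -0.194, 0.0], [-0.194, -0.981, -0.0], [0.0, 0.0, -1.0]]
force: [-0.3, 0.3, -0.7]
grip_width: 0.703
finger_force: 0.0
```

```bash
python3 - <<'E'
from h import *
import cv2,pickle
c=calibration("wrist");im=grab_frame("wrist");pickle.dump(c,open("w3.pkl","wb"))
w=im[130:330,190:450,::-1].astype(float);w=np.clip(255*(w/255*1.3)**.55,0,255).astype('uint8')
s=grab_frame("scene")[255:360,210:350,::-1]
r=lambda i,z:cv2.resize(np.ascontiguousarray(i),z,interpolation=cv2.INTER_CUBIC)
p=np.zeros((400,800,3),'uint8');p[:,:520]=r(w,(520,400));p[:210,520:]=r(s,(280,210))
cv2.imwrite("pics/g3.png",p)
E
```

```text
(no output)
```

View pics/g3.png

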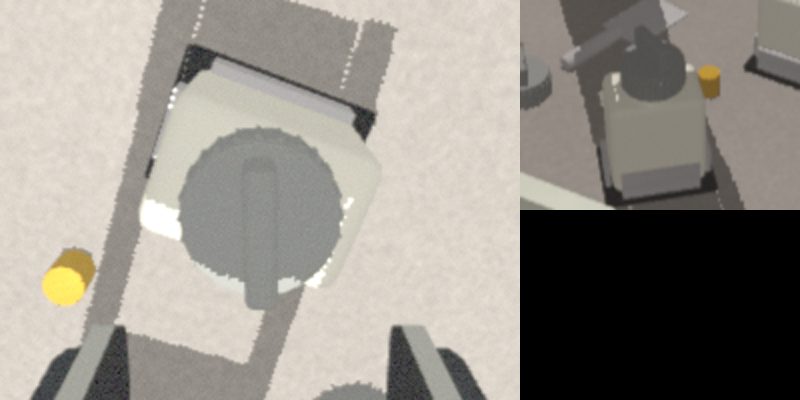

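```bash
python3 - <<'E'
from h import *
import pickle,cv2
for n,x,y,zs in(("w1",(240+185/4,240+482/4),130+365/4,(.166,.157,.154)),("w3",(280,361.5),130+212/2,(.166,.157,.154))):
    c=pickle.load(open(n+".pkl","rb"))
    for z in zs:
        a,b=ray(c,(x[0],y),z),ray(c,(x[1],y),z);print(n,z,np.linalg.norm(a-b),(a+b)/2)
c=pickle.load(open("w3.pkl","rb"));k=lambda x,y:(190+x/2,130+y/2);ang=lambda d:np.degrees(np.arctan2(d[1],d[0]))
print("wing",ang(ray(c,k(260,165),.179)-ray(c,k(261,300),.179)),"short",ang(ray(c,k(190,45),0)-ray(c,k(375,115),0)),"body short",ang(ray(c,k(205,75),.118)-ray(c,k(380,165),.118)))
# scene: cap lower edge row (max upward dark->bright gradient), and calibration prediction
a=cv2.imread("pics/scene0.png",0).astype(float);b=cv2.cvtColor(grab_frame("scene"),cv2.COLOR_RGB2GRAY).astype(float)
for nm,i in(("before",a),("now",b)):
    p=cv2.resize(i[280:320,268:284].mean(1).reshape(-1,1),(1,40)).ravel();print(nm,p.astype(int))
    for j in (272,276,280):
        col=cv2.GaussianBlur(i[285:312,j-1:j+2].mean(1).reshape(-1,1),(1,3),0).ravel();g=np.diff(col);print(j,285+g.argmax(),round(g.max()))
E
```

```text
w1 0.166 0.06324887317114941 [ 0.56765096 -0.24699783  0.166     ]
w1 0.157 0.06530246338044945 [ 0.56535582 -0.24784526  0.157     ]
w1 0.154 0.06598699345021611 [ 0.56459077 -0.24812774  0.154     ]
w3 0.166 0.05892632151871459 [ 0.57288932 -0.25037596  0.166     ]
w3 0.157 0.06121186352840588 [ 0.57007143 -0.24988601  0.157     ]
w3 0.154 0.06197371086496963 [ 0.56913213 -0.24972269  0.154     ]
wing -10.684332961000816 short 58.4438976683934 body short 51.69902535263816
before [ 98 104 110 116 123 128 131 129 118  98  89  86  82  81  80  81  80  80
  81  89 109 123 126 127 128 130 131 131 133 141 143 140 134 129 127 127
 127 127 127 127]
272 299 16
276 300 15
280 299 16
now [ 81  81  81  81  81  81  81  81  81  81  81  81  81  82  83  83  85  84
  83  83  83  84  84  84  89 110 129 136 136 136 135 134 133 132 132 132
 132 132 132 132]
272 305 17
276 305 20
280 304 17
```

The cap's lower edge has dropped about 5.2 px in the scene view, which is about 11–12 mm. The wing is about 69° clockwise of the long sides, and the gripper is clear. Handing in.

```bash
python3 -c "
from plant import *
print(hand_in())"
```

```text
the job is handed in; nothing more can be done
None
```

The loose cap on the right-hand bottle was turned back until it dropped into the thread, then run forward about 69° to its home height, released and handed in; `hand_in()` returned no verdict.

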